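# Close the board holder's sliding clamp up to its stop

## Robot

A 6-joint arm with a two-finger parallel gripper is mounted at the origin on a cart in front of the work surface, level with it; the furniture and walls round the work are solid. World frame = base frame: x ahead of the robot, y to its left, z up, the work surface at z = 0. Lengths are in m, angles in rad, forces in N, time in s.
With the tool pointing down it reaches from about 0.375 to 0.9 m from the base axis. Payload 3.1 kg.
Tool frame: the origin (TCP) lies midway between the tips of the shut fingers; the grasp point (between the pads) lies robot.grip_depth behind it (robot.grip_depth is the distance from the TCP to the grasp point, in m); z points along the fingers, y is the line along which they close (so a half turn about z gives the same grasp; the last joint's range is limited). The gripper opens to 87 mm and grips with 3 to 60 N. Pads are 19 mm wide; open, the fingers measure 117 mm over their backs; the gripper's body (75 mm by 190 mm) begins 51 mm behind the grasp point.
Start: joints at [-1.335, 0.527, 1.433, -0, 1.181, -0.178], TCP at [0.251, -0.572, 0.223] pointing down, gripper open.
Joint ranges: [-3.08, 3.08], [-0.75, 2.2], [0.22, 2.44], [-1.43, 4.57], [0, 2.65], [-2.85, 2.85]. Speed limits (rad/s): [2.79, 2.79, 3.14, 3.14, 3.14, 3.14].

## Interface

Orientations are given as a unit quaternion [x, y, z, w].
In Python, from rig import robot, camrig, get_obs gives the robot as it stands (robot), with the cameras (camrig) and the readings as plain functions.
- The arm moves only by the tool creep_tool, called by a JSON object that holds its "fn" and its "kwargs", one argument or row to a line. Schema: {"type":"object","properties":{"rows":{"type":"array","items":{"type":"number"},"minItems":4,"maxItems":80},"jaw":{"type":"number"},"grip_force":{"type":"number"},"only":{"type":"string"},"quiet":{"type":"boolean"},"lines":{"type":"string"}},"required":["rows"],"additionalProperties":false}. rows is one flat list of numbers that holds 1 to 20 rows one after another, with no inner brackets; each row has 4 numbers: dx, dy, dz in shares of 100 cm (1.0 is 100 cm), then a turn about the tool's z in normalised numbers (1 is 180 degrees); each row shifts and turns the commanded pose from where the row before left it, along the tool's axes as they then stand; what a row does not reach is not made up. A row lasts 1/12 s, in which the tool goes at most 0.0417 m and 0.125 rad, less where a joint would pass 70% of its speed; a pose out of reach is approached as far as the arm can. jaw is the finger opening in m, set as the call begins (left out keeps the last). The fingers move at their own pace and stop on an object; grip_force is the grip in N (left out, the last holds). Time passes only in rows, so rows that do not move let the fingers close. The tool returns the time, the measured TCP pose, the force, the opening and the grip force at its end. only (a regular expression) keeps the lines of the reply that match it, lines (a string "A,B") keeps lines A to B, and quiet returns only ok. Shift and turn numbers lie between -1 and 1, and a call with a number outside is refused. Input that does not fit is refused with a message, and nothing moves.
- get_obs(): the state, without advancing time (a new reading comes with each control period).
- camrig.camera(name): name is "scene" or "side" or "wrist"; returns a dict with "img" (400x640x3 uint8, red, green, blue), "fx", "fy", "cx", "cy" (pixels), "k1" (the pictures are not rectified: a ray, as slopes to the right and down, at radius r is drawn at 1 + k1 r^2 times it, then the intrinsics apply), "xyz" and "attitude" of the camera in the world. Camera axes: x right, y down, z forward; pixel columns grow to the right and rows downward; lengths in m; the calibration is good to about 2 mm. A picture is of the moment at which its call begins. There is no depth.
- robot.hand_in(): hands the job in; it is judged then, once.
The state is a dict: "time": time; "q": joint angles; "joint_velocities": joint speeds; "joint_torque": joint torques, N m; "position": TCP position; "tool_rot": TCP orientation; "ft_force": force on the tool from outside, world axes, zero at the start; "moment": the same for the moment, N m; "grip_width": finger opening in m; "grip_force": force on a finger pad.
Only numpy, scipy, OpenCV 4.12 (cv2) and the standard library are available. Lean on these libraries where they do the work, as an engineer would, in place of code of your own. Each camera call takes 0.05 s, during which the arm holds its last target. There are 200 camera calls.

## Task

A circuit board lies loosely on the rests of the board holder. Press the dished middle of the sliding clamp's thumb pad straight down to free its brake and, keeping it pressed, push the clamp along the rail until it meets the stop collar, so that the board is shut in squarely between the two jaws; then let the pad spring up so that the brake holds. Do not drag the clamp while its brake is on, do not touch the board itself with the fingers, lift nothing, and leave the loose things round the holder where they are.

Things in the scene. Friction and masses are not known exactly. Their poses are not given: they have to be found in the camera images.
- holder: board holder, fixed on the bench: grey plate 130 x 274 mm, along its middle an aluminium T-slot rail 30 mm wide, top 31 mm above the bench. Origin: plate centre, on the bench. y runs along the rail, the way the clamp closes; z up. At the +y end a fixed black jaw, 58 mm wide, 50 mm high, face at y = 112.5 mm, 3 mm lip over the board. Two cross-bars at y = 42 and 92 carry the board at height 39 mm
- collar (a point): the stop: centre of the face that the clamp's ear meets, on a steel collar 21 mm across, 12 mm long, clamped on the guide rod beside the rail (robot's side), level with the long mark of the scale strip; x = -41, y = -5, z = 27 mm in the holder's frame
- clamp_ear (a point): centre of the front (+y) face of the clamp's ear, the aluminium block that rides on the guide rod; it meets the collar's face when the clamp is home
- clamp (a joint): sliding clamp (aluminium, 60 x 60 mm, top 48 mm above the bench, black lipped jaw on its +y side): 0 = farthest from the fixed jaw, grows along the holder's +y; 0.090 m = ear on the stop collar, a hard stop. Starts 45 to 90 mm short of it. With the brake on friction holds it against about 11 to 16 N; with the pad pressed it slides with 1 to 2 N
- thumb_pad (a point): centre of the face of the black thumb pad on top of the clamp's middle; moves with it; 58 mm above the bench unpressed. Pad 34 mm (holder x) by 54 mm (holder y). Between two upturned ends (4 mm thick, 9 mm above the face) the flat dish is 46 mm long in y and open to the x sides: closed fingertips fit in and can push on its +y end
- thumb (a joint): how far the pad is pressed: 0 = up, brake on; 0.005 m = fully down, hard stop. Spring: about 5 N at first, 8 N fully down. The brake is free from about 1 mm; 2 to 4.5 mm is a good depth. It springs up when let go, and the clamp then stays where it is
- board: green relay board 48 x 92 mm, 2 mm thick, parts up to 30 mm tall on it, loose (about 30 to 55 g), on the cross-bars with its long side along the rail, at first 5 to 12 mm short of the fixed jaw; the closing clamp pushes it home. Origin: its middle, 3 mm below its underside; y along its length, z up. Shut in, its middle is at y = 66 mm in the holder's frame
- spare_board: another, smaller relay board 42 x 70 mm, 35 mm tall, loose on the bench behind the holder; to be left alone. Origin: its middle, at bench height
- tweezers: steel tweezers 120 x 13 x 9 mm, loose on the bench in front of the holder; to be left alone. Origin: centre of the underside
- cap_disc: white plastic cap, 39 mm across, 12 mm high, loose on the bench beyond the clamp's (-y) end of the holder; to be left alone. Origin: centre of the underside. Farther right, keep the arm clear of the fixed desoldering gun on its stand: x = 0.40 to 0.55, y = -0.38 to -0.11 m, 0.21 m high
- solder_reel: small solder reel 57 mm across, 45 mm high, loose on the bench beyond the fixed jaw; to be left alone. Origin: centre of the underside. Farther left, keep the arm clear of the fixed work lamp at the bench's front edge: x = 0.33 to 0.40, y = 0.45 to 0.54 m, reaching 0.33 m above the bench

How it is judged:
By the outcome, as a careful person would: the job done as asked, in the order asked, and still so for the second after the job is handed in, with the robot touching nothing.
It also fails if it takes over 38 s, if anything falls off the work surface, if the arm or the gripper's body presses on something with over 40 N, if the wrist force passes 120 N, or if a joint passes its speed limit or range.

## Working session

There is one attempt and no reset: what is moved stays moved. The work goes in short steps, Python scripts to look and compute and a tool call to move; the robot and the scene stay as the last step left them, time stands still between calls to the robot, and variables do not carry over. Pictures are saved under pics/ and viewed, at most 11 in all, crops included, and the job is handed in when it is done.

```bash
ls; mkdir -p pics; python3 - <<'E'
from rig import robot, camrig, get_obs
import cv2
o=get_obs();print(o['time'],o['position'],o['tool_rot'],o['grip_width'],robot.grip_depth)
for n in("scene","side"):
    c=camrig.camera(n);cv2.imwrite(f"pics/{n}0.png",c["img"][:,:,::-1]);print({k:v for k,v in c.items() if k!="img"})
E
```

```text
pics
rig.py
0.0 [ 0.25115134 -0.57152617  0.22158926] [ 9.78675309e-01  2.05410540e-01 -2.81118516e-05 -1.07201238e-03] 0.08710655790354477 0.0187
{'fx': 503.0155022491528, 'fy': 503.0155022491528, 'cx': 316.67284910096566, 'cy': 201.70041110925422, 'k1': -0.05034884366742283, 'xyz': array([0.01246472, 0.70006282, 0.78269369]), 'attitude': array([-0.34755264,  0.85901409, -0.34554336,  0.14799238])}
{'fx': 435.70366413560305, 'fy': 435.70366413560305, 'cx': 323.2883131998616, 'cy': 195.34345032804748, 'k1': -0.0112874795125548, 'xyz': array([0.11593781, 0.78153219, 0.58388283]), 'attitude': array([-0.26818615,  0.85549954, -0.42573953,  0.12223979])}
```

View pics/scene0.png

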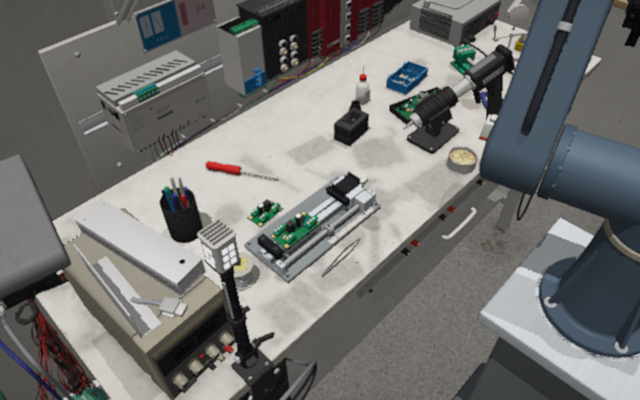

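View pics/side0.png

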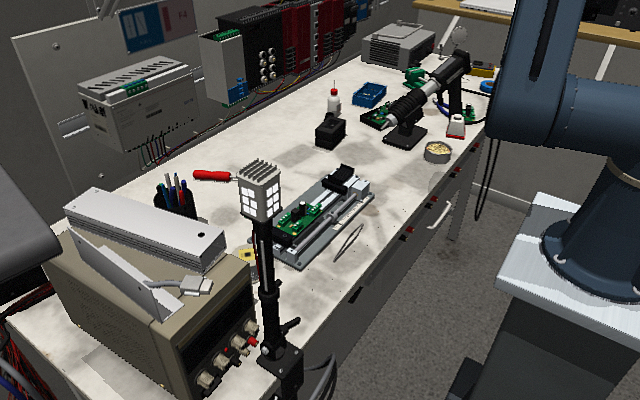

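The scene view shows the holder at about (245-380, 172-278), with the pad at about (345, 188) and the fixed jaw at (268, 245). I'll enlarge that area.

```bash
cat > h.py <<'E'
import numpy as np, cv2
from scipy.spatial.transform import Rotation as R
def ray(c,u,v):
    d=np.array([(u-c["cx"])/c["fx"],(v-c["cy"])/c["fy"]]);s=d.copy()
    for _ in range(20): s=d/(1+c["k1"]*(s@s))
    return R.from_quat(c["attitude"]).apply([s[0],s[1],1.])
def onplane(c,u,v,z):
    r=ray(c,u,v); return c["xyz"]+r*(z-c["xyz"][2])/r[2]
def proj(c,p):
    q=R.from_quat(c["attitude"]).inv().apply(np.asarray(p)-c["xyz"]);s=q[:2]/q[2];s=s*(1+c["k1"]*(s@s))
    return s*[c["fx"],c["fy"]]+[c["cx"],c["cy"]]
E
python3 - <<'E'
import cv2
a=cv2.imread("pics/scene0.png")[165:285,235:390]
cv2.imwrite("pics/crop0.png",cv2.resize(a,None,fx=5,fy=5,interpolation=cv2.INTER_CUBIC))
E
```

```text
(no output)
```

View pics/crop0.png

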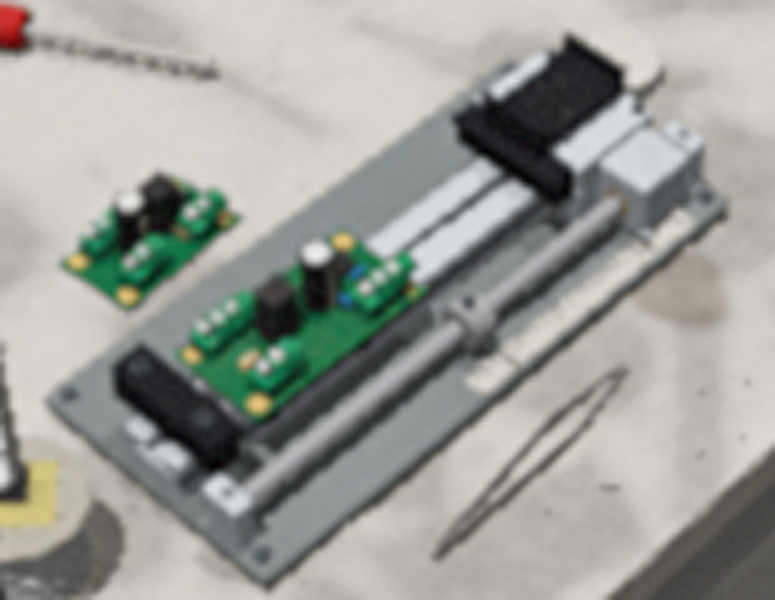

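The crop shows the plate corners (crop px) at left (50,402), bottom (268,588), right (725,212) and top (~505,65). The pad spans about (490-620, 40-130), and the collar is at (470,320).

```bash
python3 - <<'E'
from rig import robot, camrig, get_obs
from h import *
c=camrig.camera("scene")
f=lambda x,y,z:onplane(c,235+(x+.5)/5-.5,165+(y+.5)/5-.5,z).round(4)
for z in(.006,.01):
    P=[f(*p,z) for p in((50,402),(268,588),(725,212),(505,65))]
    print(z,P,[np.linalg.norm(P[i]-P[i-3]) for i in range(4)])
    print((P[0]+P[2])/2,np.degrees(np.arctan2(*(P[1]-P[2])[[1,0]])))
print("pad",f(553,88,.06),"tweez",f(435,555,.005),f(622,372,.005))
w=camrig.camera("wrist");print(w["xyz"],R.from_quat(w["attitude"]).as_matrix().round(3),w["fx"],w["k1"])
o=get_obs();T=R.from_quat(o["tool_rot"]);print(T.as_matrix().round(3),T.inv().apply(w["xyz"]-o["position"]))
E
```

```text
0.006 [array([0.5677, 0.3539, 0.006 ]), array([0.4398, 0.3551, 0.006 ]), array([0.4398, 0.0876, 0.006 ]), array([0.5699, 0.0851, 0.006 ])] [np.float64(0.12790562927408625), np.float64(0.2675), np.float64(0.1301240177676665), np.float64(0.2688090028254262)]
[0.50375 0.22075 0.006  ] 90.0
0.01 [array([0.5648, 0.3556, 0.01  ]), array([0.4376, 0.3569, 0.01  ]), array([0.4376, 0.0908, 0.01  ]), array([0.567 , 0.0883, 0.01  ])] [np.float64(0.12720664290830094), np.float64(0.2661), np.float64(0.12942414766959057), np.float64(0.26730905334462585)]
[0.5012 0.2232 0.01  ] 90.0
pad [0.5071 0.1244 0.06  ] tweez [0.4057 0.3006 0.005 ] [0.4139 0.184  0.005 ]
[ 0.31303055 -0.54506244  0.38353407] [[ 0.401 -0.887 -0.228]
 [-0.916 -0.389 -0.097]
 [-0.002  0.248 -0.969]] 280.90942885396953 -0.04846568784190544
[[ 0.916  0.402 -0.   ]
 [ 0.402 -0.916  0.001]
 [ 0.    -0.001 -1.   ]] [ 0.06738466  0.00016283 -0.1616192 ]
```

Careful with the scale: turns go in shares of 180 degrees. That gives: 0.1035 rad is 0.0329.

{"fn": "creep_tool", "kwargs": {
  "rows": [0, 0, -0.02, 0.0329, 0, 0, -0.02, 0.0329, 0, 0, -0.02, 0.0329, 0, 0, -0.02, 0.0329, 0.012, -0.033, 0, 0, 0.012, -0.033, 0, 0, 0.012, -0.033, 0, 0, 0.012, -0.033, 0, 0, 0.012, -0.033, 0, 0, 0.012, -0.033, 0, 0, 0.012, -0.033, 0, 0, 0.012, -0.033, 0, 0, 0.012, -0.033, 0, 0, 0.012, -0.033, 0, 0, 0.012, -0.033, 0, 0, 0.012, -0.033, 0, 0, 0.012, -0.033, 0, 0, 0.012, -0.033, 0, 0, 0.012, -0.033, 0, 0, 0.012, -0.033, 0, 0],
  "jaw": 0,
  "grip_force": 20
}}

```text
time: 1.87
position: [0.4436, -0.0425, 0.3026]
tool_rot: [1.0, -0.0, 0.0, 0.0]
ft_force: [0.8, 0.5, -0.1]
grip_width: 0.0001
grip_force: 0.0
```

{"fn": "creep_tool", "kwargs": {
  "rows": [0.016, -0.036, 0, 0, 0.016, -0.036, 0, 0, 0.016, -0.036, 0, 0, 0.014, -0.034, 0, 0, 0, 0, 0.03, 0, 0, 0, 0.03, 0, 0, 0, 0.03, 0, 0, 0, 0.03, 0, 0, 0, 0, 0, 0, 0, 0, 0]
}}

```text
time: 2.7
position: [0.5043, 0.0978, 0.1815]
tool_rot: [1.0, -0.0, -0.002, -0.0]
ft_force: [0.6, -0.6, 0.7]
grip_width: 0.0007
grip_force: 0.0
```

```bash
python3 - <<'E'
from rig import robot, camrig, get_obs
import cv2
for n in("scene","side","wrist"):
    c=camrig.camera(n);cv2.imwrite(f"pics/{n}1.png",c["img"][:,:,::-1])
E
```

```text
(no output)
```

View pics/wrist1.png

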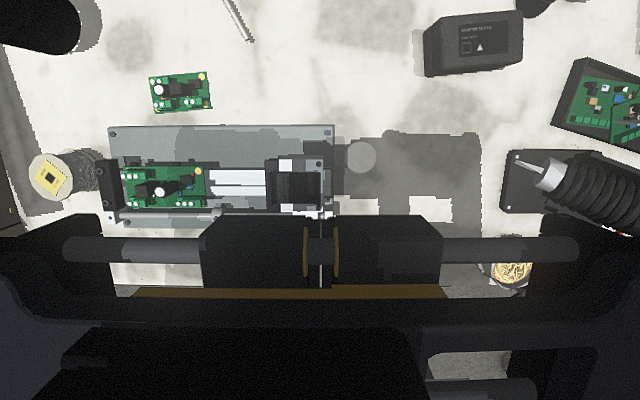

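The wrist view shows the holder, level, at (108-333, 125-225), with the pad near (297,185). I'll zoom in on it.

```bash
python3 - <<'E'
import cv2
a=cv2.imread("pics/wrist1.png")[120:230,200:345]
a=cv2.convertScaleAbs(a,alpha=1.5,beta=30)
cv2.imwrite("pics/crop1.png",cv2.resize(a,None,fx=5,fy=5,interpolation=cv2.INTER_CUBIC))
E
```

```text
(no output)
```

View pics/crop1.png

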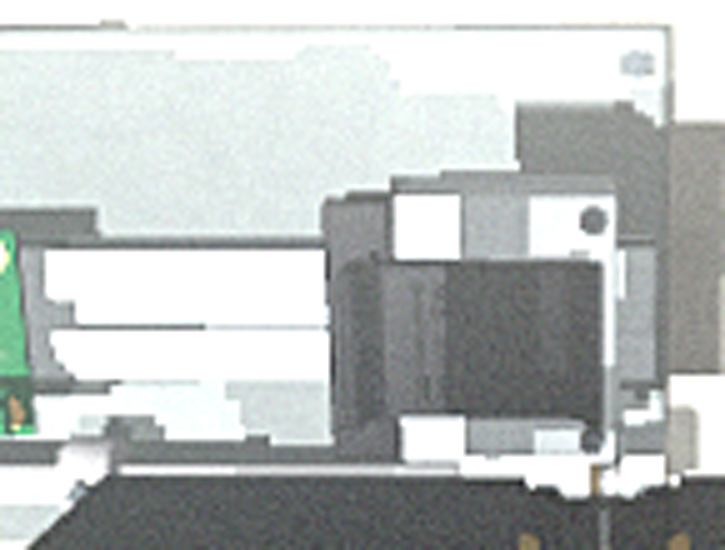

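```bash
python3 - <<'E'
from rig import robot, camrig, get_obs
from h import *
c=camrig.camera("wrist")
f=lambda x,y,z:onplane(c,200+(x+.5)/5-.5,120+(y+.5)/5-.5,z).round(4)
print("pad -y end",f(604,300,.067),f(604,300,.058),"+y end",f(357,330,.067),"far/near x",f(480,262,.058),f(480,418,.058),f(560,262,.067),f(560,418,.067))
print("body right/top edge",f(615,225,.048),f(500,195,.048),"rail far edge",f(60,243,.031),f(320,243,.031),"plate right",f(670,80,.008),"far",f(100,27,.008),f(600,27,.008))
g=lambda u,v,z:onplane(c,u,v,z).round(4)
print("plate left far corner",g(108,126,.008),"jaw face",g(120.5,180,.05))
s=camrig.camera("scene")
f=lambda x,y,z:onplane(s,235+(x+.5)/5-.5,165+(y+.5)/5-.5,z).round(4)
print("scene pad outer end corners",f(568,35,.067),f(625,82,.067),"jaw corners",f(460,113,.05),f(570,187,.05), "ear top",f(700,150,.04),"collar",f(470,300,.037))
E
```

```text
pad -y end [0.5171 0.0975 0.067 ] [0.5153 0.0975 0.058 ] +y end [0.511 0.148 0.067] far/near x [0.5234 0.1233 0.058 ] [0.4896 0.1241 0.058 ] [0.525  0.1064 0.067 ] [0.4922 0.1067 0.067 ]
body right/top edge [0.5296 0.0952 0.048 ] [0.5361 0.1197 0.048 ] rail far edge [0.5234 0.2218 0.031 ] [0.5232 0.1621 0.031 ] plate right [0.5583 0.0819 0.008 ] far [0.5713 0.2166 0.008 ] [0.5706 0.0984 0.008 ]
plate left far corner [0.5722 0.3545 0.008 ] jaw face [0.5139 0.3184 0.05  ]
scene pad outer end corners [0.5194 0.1016 0.067 ] [0.4832 0.1068 0.067 ] jaw corners [0.532  0.1544 0.05  ] [0.47   0.1548 0.05  ] ear top [0.4514 0.094  0.04  ] collar [0.4652 0.2188 0.037 ]
```

The wrist and scene views agree: pad centre about (0.507, 0.1245), holder yaw about 0, and travel up to about 85 mm. I'll move above the pad and come down.

{"fn": "creep_tool", "kwargs": {
  "rows": [0.003, -0.027, 0, 0, 0, 0, 0.025, 0, 0, 0, 0.025, 0, 0, 0, 0.025, 0, 0, 0, 0.025, 0, 0, 0, 0.01, 0, 0, 0, 0, 0, 0, 0, 0, 0, 0, 0, 0, 0]
}}

```text
time: 3.7
position: [0.5099, 0.1247, 0.0741]
tool_rot: [1.0, -0.0, 0.002, -0.0]
ft_force: [0.1, 0.1, -0.1]
grip_width: 0.0005
grip_force: 0.0
```

```bash
python3 - <<'E'
from rig import robot, camrig, get_obs
import cv2
c=camrig.camera("scene");a=c["img"][130:230,300:420,::-1]
s=camrig.camera("side")["img"][130:230,290:410,::-1]
cv2.imwrite("pics/c2.png",cv2.resize(cv2.vconcat([a,s]),None,fx=3,fy=3,interpolation=cv2.INTER_CUBIC))
E
```

```text
(no output)
```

View pics/c2.png

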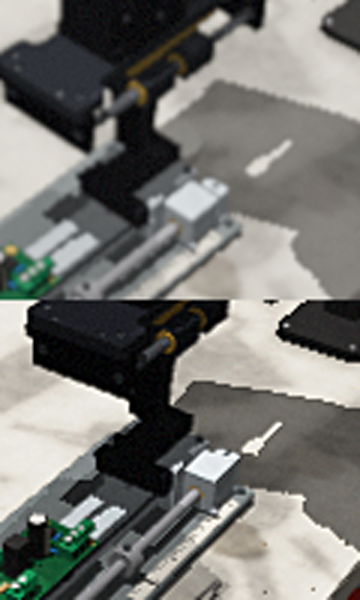

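The fingers are above the pad, which lies between the clamp jaw and the clamp's rear end. I'll press in steps and watch the force.

{"fn": "creep_tool", "kwargs": {
  "rows": [-0.003, 0, 0.006, 0, 0, 0, 0.004, 0, 0, 0, 0.003, 0, 0, 0, 0.002, 0, 0, 0, 0.001, 0, 0, 0, 0, 0, 0, 0, 0, 0, 0, 0, 0, 0]
}}

```text
time: 4.47
position: [0.5051, 0.1247, 0.0569]
tool_rot: [1.0, -0.0, -0.0, 0.0]
ft_force: [-2.0, 0.1, 5.8]
grip_width: 0.0007
grip_force: 3.0
```

{"fn": "creep_tool", "kwargs": {
  "rows": [0, 0, 0.001, 0, 0, 0, 0.001, 0, 0, 0, 0, 0, 0, 0, 0, 0, 0, 0, 0, 0]
}}

```text
time: 4.88
position: [0.5051, 0.1247, 0.0551]
tool_rot: [1.0, -0.0, -0.0, 0.0]
ft_force: [-2.8, -0.4, 6.9]
grip_width: 0.0007
grip_force: 3.5
```

Depth is about 3 mm and force 6.9 N, so the brake is free. Now I'll push.

{"fn": "creep_tool", "kwargs": {
  "rows": [0, -0.001, 0, 0, 0, -0.002, 0, 0, 0, -0.002, 0, 0, 0, -0.003, 0, 0, 0, -0.003, 0, 0, 0, -0.003, 0, 0, 0, -0.003, 0, 0, 0, -0.003, 0, 0, 0, -0.003, 0, 0, 0, -0.003, 0, 0, 0, -0.003, 0, 0, 0, -0.003, 0, 0, 0, -0.003, 0, 0]
}}

```text
time: 5.97
position: [0.5051, 0.1597, 0.0551]
tool_rot: [1.0, 0.0, -0.0, 0.0]
ft_force: [-1.1, -1.4, 6.2]
grip_width: 0.0001
grip_force: 3.5
```

```bash
python3 - <<'E'
from rig import robot, camrig, get_obs
import cv2
c=camrig.camera("scene");a=c["img"][165:285,235:390,::-1]
cv2.imwrite("pics/c3.png",cv2.resize(a,None,fx=5,fy=5,interpolation=cv2.INTER_CUBIC))
E
```

```text
(no output)
```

View pics/c3.png

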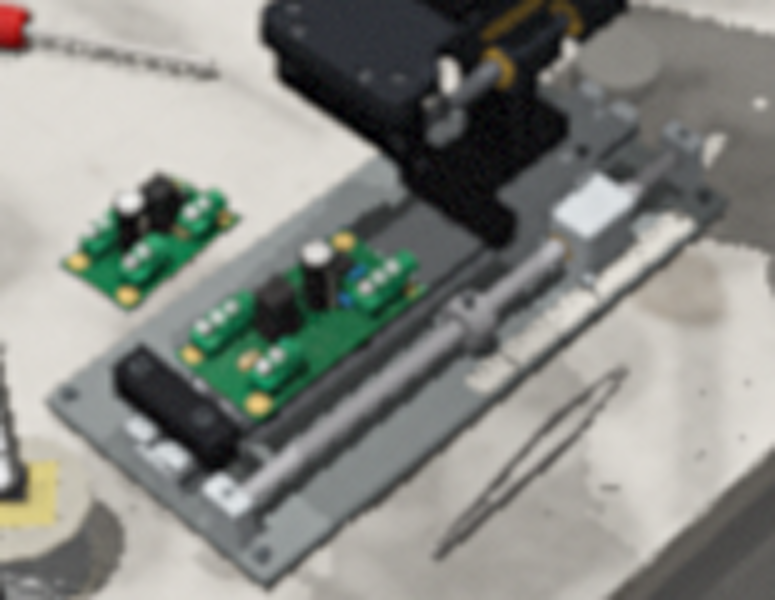

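The clamp follows the fingers, with the brake free. Its ear front is at about (565,245) and the collar face at about (490,310), so roughly 40-45 mm remain.

{"fn": "creep_tool", "kwargs": {
  "rows": [0, -0.003, 0, 0, 0, -0.003, 0, 0, 0, -0.003, 0, 0, 0, -0.003, 0, 0, 0, -0.003, 0, 0, 0, -0.003, 0, 0, 0, -0.003, 0, 0, 0, -0.003, 0, 0, 0, -0.002, 0, 0, 0, -0.002, 0, 0, 0, -0.002, 0, 0, 0, -0.001, 0, 0]
}}

```text
time: 7.02
position: [0.5052, 0.1908, 0.0551]
tool_rot: [1.0, 0.0, -0.0, 0.0]
ft_force: [-1.3, -1.2, 7.1]
grip_width: 0.0003
grip_force: 3.5
```

{"fn": "creep_tool", "kwargs": {
  "rows": [0, -0.001, 0, 0, 0, -0.001, 0, 0, 0, -0.001, 0, 0, 0, -0.001, 0, 0, 0, -0.001, 0, 0, 0, -0.001, 0, 0, 0, 0, 0, 0]
}}

```text
time: 7.6
position: [0.5052, 0.1968, 0.0552]
tool_rot: [1.0, 0.0, -0.0, 0.0]
ft_force: [-1.9, 0.5, 6.5]
grip_width: 0.0001
grip_force: 3.5
```

```bash
python3 - <<'E'
from rig import robot, camrig, get_obs
import cv2
c=camrig.camera("scene");a=c["img"][165:285,235:390,::-1]
cv2.imwrite("pics/c4.png",cv2.resize(a,None,fx=5,fy=5,interpolation=cv2.INTER_CUBIC))
E
```

```text
(no output)
```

View pics/c4.png

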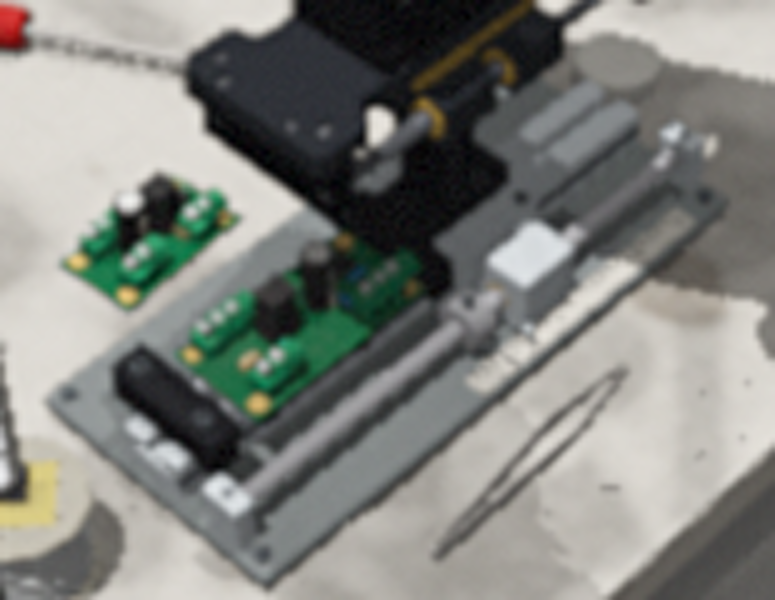

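The ear is now close to the collar, with a gap of about 10 mm, and the jaw is just reaching the board. I'll continue slowly.

{"fn": "creep_tool", "kwargs": {
  "rows": [0, -0.001, 0, 0, 0, -0.001, 0, 0, 0, -0.001, 0, 0, 0, -0.001, 0, 0, 0, -0.001, 0, 0, 0, -0.001, 0, 0, 0, 0, 0, 0]
}}

```text
time: 8.23
position: [0.5052, 0.2027, 0.0551]
tool_rot: [1.0, 0.0, -0.0, 0.0]
ft_force: [-1.5, -0.2, 7.5]
grip_width: 0.0004
grip_force: 3.5
```

{"fn": "creep_tool", "kwargs": {
  "rows": [0, -0.001, 0, 0, 0, -0.001, 0, 0, 0, -0.001, 0, 0, 0, 0, 0, 0]
}}

```text
time: 8.57
position: [0.5052, 0.2057, 0.0552]
tool_rot: [1.0, 0.0, -0.0, 0.0]
ft_force: [-2.3, -1.2, 7.6]
grip_width: 0.0006
grip_force: 3.5
```

{"fn": "creep_tool", "kwargs": {
  "rows": [0, -0.001, 0, 0, 0, -0.001, 0, 0, 0, 0, 0, 0]
}}

```text
time: 8.82
position: [0.5052, 0.2077, 0.0551]
tool_rot: [1.0, 0.0, -0.0, 0.0]
ft_force: [-1.7, 0.1, 6.0]
grip_width: 0.0006
grip_force: 3.5
```

{"fn": "creep_tool", "kwargs": {
  "rows": [0, -0.001, 0, 0, 0, -0.001, 0, 0, 0, 0, 0, 0]
}}

```text
time: 9.07
position: [0.5053, 0.209, 0.0551]
tool_rot: [1.0, 0.0, -0.0, 0.001]
ft_force: [-1.6, -3.3, 6.4]
grip_width: 0.0001
grip_force: 3.5
```

```bash
python3 - <<'E'
from rig import robot, camrig, get_obs
import cv2
c=camrig.camera("scene");a=c["img"][165:285,235:390,::-1]
cv2.imwrite("pics/c5.png",cv2.resize(a,None,fx=5,fy=5,interpolation=cv2.INTER_CUBIC))
E
```

```text
(no output)
```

View pics/c5.png

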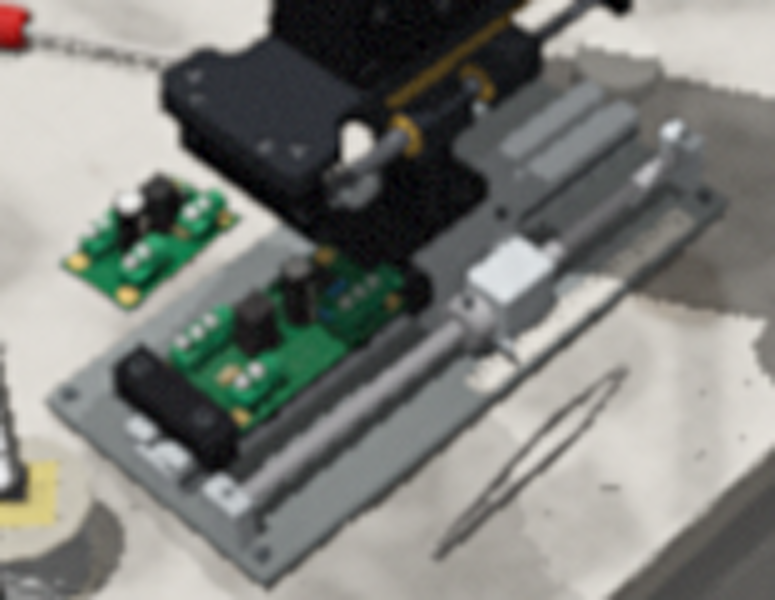

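The ear is at the collar, the board has moved to the fixed jaw, and the y force is rising. I'll push a little more to confirm the hard stop.

{"fn": "creep_tool", "kwargs": {
  "rows": [0, -0.001, 0, 0, 0, -0.001, 0, 0, 0, 0, 0, 0, 0, 0, 0, 0]
}}

```text
time: 9.45
position: [0.5055, 0.2108, 0.0552]
tool_rot: [1.0, 0.0, -0.0, 0.001]
ft_force: [-1.7, -4.4, 6.7]
grip_width: 0.0002
grip_force: 3.4
```

{"fn": "creep_tool", "kwargs": {
  "rows": [0, -0.001, 0, 0, 0, -0.001, 0, 0, 0, -0.001, 0, 0, 0, 0, 0, 0, 0, 0, 0, 0]
}}

```text
time: 9.87
position: [0.5058, 0.2137, 0.0552]
tool_rot: [1.0, 0.0, 0.0, 0.001]
ft_force: [-0.6, -4.0, 6.5]
grip_width: 0.0005
grip_force: 3.4
```

{"fn": "creep_tool", "kwargs": {
  "rows": [0, -0.001, 0, 0, 0, -0.001, 0, 0, 0, 0, 0, 0]
}}

```text
time: 10.12
position: [0.506, 0.2157, 0.0552]
tool_rot: [1.0, 0.0, 0.0, 0.001]
ft_force: [-0.7, -4.5, 7.0]
grip_width: 0.0007
grip_force: 3.4
```

{"fn": "creep_tool", "kwargs": {
  "rows": [0, -0.001, 0, 0, 0, -0.001, 0, 0, 0, 0, 0, 0, 0, 0, 0, 0]
}}

```text
time: 10.45
position: [0.506, 0.2178, 0.0553]
tool_rot: [1.0, 0.0, 0.0, 0.001]
ft_force: [0.2, -3.3, 6.8]
grip_width: 0.0006
grip_force: 3.4
```

{"fn": "creep_tool", "kwargs": {
  "rows": [0, -0.001, 0, 0, 0, -0.0005, 0, 0, 0, 0, 0, 0, 0, 0, 0, 0]
}}

```text
time: 10.78
position: [0.5061, 0.2192, 0.0553]
tool_rot: [1.0, 0.0, 0.001, 0.001]
ft_force: [-0.0, -4.8, 6.3]
grip_width: 0.0007
grip_force: 3.4
```

```bash
python3 - <<'E'
from rig import robot, camrig, get_obs
import cv2,numpy as np
c=camrig.camera("scene");a=np.ascontiguousarray(c["img"][165:285,235:390,::-1]);a5=cv2.imresize if 0 else cv2.resize(a,None,fx=5,fy=5,interpolation=cv2.INTER_CUBIC)
cv2.imwrite("pics/c6.png",a5);b=cv2.imread("pics/c5.png")
for n,(x0,y0,x1,y1) in dict(ear=(465,235,560,335),board=(180,290,400,400),plate=(180,470,290,580)).items():
    r=cv2.matchTemplate(a5[y0-30:y1+30,x0-30:x1+30],b[y0:y1,x0:x1],cv2.TM_CCOEFF_NORMED);m=cv2.minMaxLoc(r);print(n,m[1],np.subtract(m[3],30))
E
```

```text
ear 0.9641750454902649 [-1  0]
board 0.9722804427146912 [0 0]
plate 0.9932123422622681 [0 0]
```

View pics/c6.png

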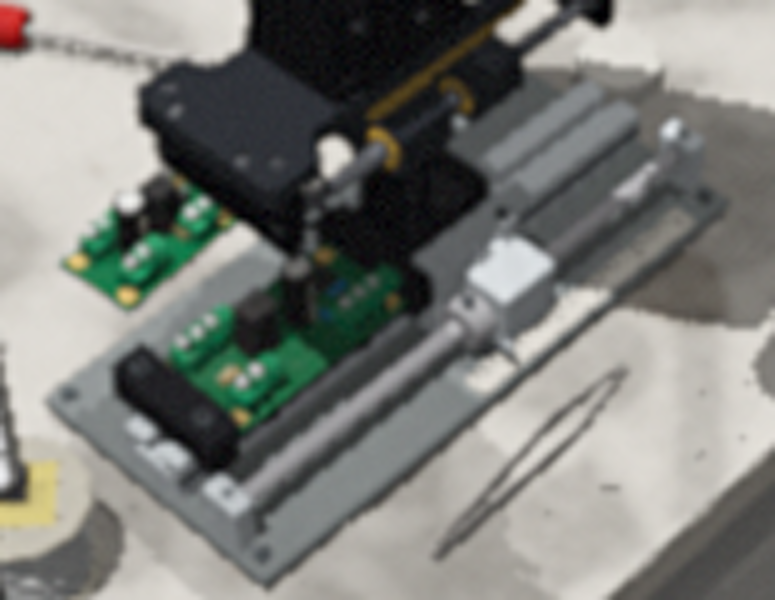

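The ear and board have not moved since the previous view, so the fingers were only sliding in the dish and the clamp is on its stop. I'll lift straight up.

{"fn": "creep_tool", "kwargs": {
  "rows": [0, 0, -0.002, 0, 0, 0, -0.002, 0, 0, 0, -0.002, 0, 0, 0, -0.004, 0, 0, 0, -0.01, 0, 0, 0, -0.03, 0, 0, 0, -0.03, 0, 0, 0, -0.03, 0, 0, 0, -0.03, 0, 0, 0, 0, 0, 0, 0, 0, 0, 0, 0, 0, 0]
}}

```text
time: 11.83
position: [0.5048, 0.2202, 0.1945]
tool_rot: [1.0, -0.0, -0.0, 0.0]
ft_force: [0.7, -0.8, 0.0]
grip_width: 0.0006
grip_force: 0.0
```

```bash
python3 - <<'E'
from rig import robot, camrig, get_obs
import cv2,numpy as np
c=camrig.camera("scene");a=np.ascontiguousarray(c["img"][165:285,235:390,::-1]);a5=cv2.resize(a,None,fx=5,fy=5,interpolation=cv2.INTER_CUBIC)
cv2.imwrite("pics/c7.png",a5);b=cv2.imread("pics/c6.png")
for n,(x0,y0,x1,y1) in dict(ear=(465,235,560,335),board=(180,290,400,400)).items():
    r=cv2.matchTemplate(a5[y0-30:y1+30,x0-30:x1+30],b[y0:y1,x0:x1],cv2.TM_CCOEFF_NORMED);m=cv2.minMaxLoc(r);print(n,m[1],np.subtract(m[3],30))
E
```

```text
ear 0.8906568884849548 [ 0 -1]
board 0.9134700298309326 [-1  0]
```

View pics/c7.png

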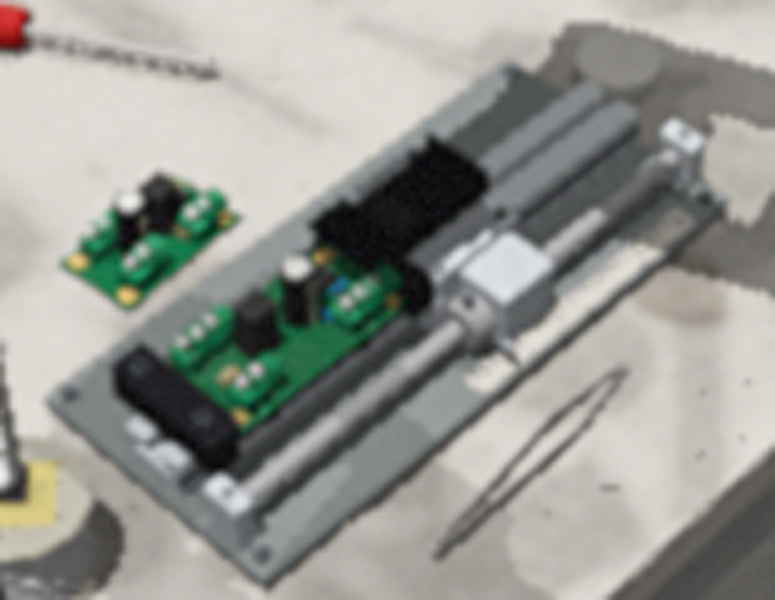

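The clamp is home at the collar around (465,300), the board is shut in squarely between the jaws, and nothing else has moved.

```bash
python3 -c "
from rig import robot, camrig, get_obs
print(robot.hand_in())"
```

```text
the job is handed in; nothing more can be done
None
```

The clamp is against the stop collar with the pad released, and the last picture shows the board shut squarely between the jaws and the tweezers and spare board where they were; handed in at about 12 s, with no verdict returned.

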